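# Load a microplate into the station's nest and lock it

### The job

Slide the microplate along the deck of the blue loading station, without lifting it off, until it drops into the nest at the far end and lies flat and square on the nest's floor. Then push the red catch all the way in so that its tongue locks the plate down. Leave the things standing around undisturbed.

Things in the scene. Friction and masses are not known exactly. Their poses are not given: they have to be found in the camera images.
- station: fixed loading station: low blue block, 273 x 196 mm, with a dark steel deck and beyond it a sunken black nest. Origin: underside, below the nest's centre; x points from deck to nest, y left, z up. A back stop at x 46 to 58 mm and side guides beyond y = +-67 mm (x -66 to 58 mm) stand 29 mm above the worktop; before x = -66 mm the guides flare out to y = +-83 mm at x = -106 mm.
- nest (a point): centre of the nest's floor, 14 mm above the worktop and 6 mm below the deck; axes as the station's. The nest is 92 mm (x) by 134 mm (y), so its near edge, a step down from the deck, is at x = -46 mm.
- deck (a point): centre of the loading deck's top, 20 mm above the worktop, 130.5 mm before the nest's centre; the deck spans 169 mm (station's x -215 to -46 mm) by 196 mm (y)
- plate: loose white microplate with coloured wells, a flat block 85.5 mm (its x) by 127.8 mm (its y), 14.4 mm high, about 0.12 kg; origin at the centre of its underside. It starts flat on the loading deck, somewhat turned and off centre, its x roughly along the station's x. Fits the nest with 3 mm to spare on each side and then stands 8.4 mm above the deck.
- catch (a joint): travel in m of the red-knobbed catch on the station's left (+y) side at mid-nest: 0 fully out, 0.028 fully in; grows as the knob is pushed towards the plate (station's -y). Starts out (0 to 0.005); about 1.5 N friction, stays where left. Its 18 mm wide steel tongue, underside 30.8 mm above the worktop, passes about 2.4 mm over a seated plate and is blocked by an unseated one.
- catch_knob (a point): middle of the red knob of the catch: 24 mm (station's x) by 16 mm (y) by 30 mm high, from 34 to 64 mm above the worktop; this point is 49 mm above the worktop, and 123 mm to the left of the nest's centre when the catch is fully out
- timer: round white bench timer, 66 mm across, 24 mm high, bystander; origin under its centre
- amber_jar: open amber glass jar, 80 mm across, 137 mm high, bystander; origin under its centre
- sample_pot: white pot with a teal lid, 55 mm across, 88 mm high, bystander; origin under its centre
- beaker: low clear beaker, 73 mm across, 60 mm high, bystander; origin under its centre
There are look-alikes about, which are no part of the job. Of the things that look like the plate, the larger one is meant.

How it is judged:
By the outcome, as a careful person would: the job done as asked, in the order asked, and still so for the second after the job is handed in, with the robot touching nothing.
It also fails if it takes over 53 s, if anything falls off the work surface, if the arm or the gripper's body presses on something with over 40 N, if the wrist force passes 120 N, or if a joint passes its speed limit or range.

### The arm

A 6-joint arm with a two-finger parallel gripper is mounted at the origin on a cart in front of the work surface, level with it; the furniture and walls round the work are solid. World frame = base frame: x ahead of the robot, y to its left, z up, the work surface at z = 0. Lengths are in m, angles in rad, forces in N, time in s.
With the tool pointing down it reaches from about 0.35 to 0.775 m from the base axis. Payload 7.3 kg.
Tool frame: the origin (TCP) lies between the finger pads; the fingertips stand 11 mm ahead of it and the grasp point (between the pads) lies 8 mm behind it (r.tip_reach is the distance from the TCP to the fingertips, in m); z points along the fingers, y is the line along which they close (so a half turn about z gives the same grasp; the last joint's range is limited). The gripper opens to 92 mm and grips with 3 to 60 N. Pads are 19 mm wide; open, the fingers measure 130 mm over their backs; the gripper's body (75 mm by 190 mm) begins 47 mm behind the grasp point.
Start: joints at [-1.336, 0.342, 1.524, -0, 1.275, -0.146], TCP at [0.195, -0.487, 0.238] pointing down, gripper open.
Joint ranges: [-2.53, 2.53], [-0.77, 2.02], [0.04, 2.7], [-1, 4.14], [0.28, 2.66], [-3.11, 3.11]. Speed limits (rad/s): [2.57, 2.57, 3.14, 3.14, 3.14, 3.14].

### API

Orientations are given as a unit quaternion [x, y, z, w].
In Python, from bench import r, eoat, vision, job gives the robot as it stands. Calls block until the motion is done:
- r.move_ptp(position, orientation): joint-space move of the TCP to a pose.
- r.move_straight(position, velocity=0.15, ori=None, threshold=None): straight line of the TCP; ori=None keeps the orientation; velocity is the mean speed in m/s. With threshold (N) it stops when the force on the tool has changed by that much, and returns True; else False.
- r.goto_joints(angles): joint-space move.
- eoat.set_gripper(opening): finger opening in m; the grip force is fixed at half the most; returns when the fingers have stopped.
- r.pause(seconds).
- r.inverse_kinematics(position, orientation): joint angles nearest the present ones, or None.
- r.get_obs(): the state.
- vision.capture(name): name is "scene" or "top"; returns the picture (400x640x3 uint8, blue, green, red); there is no depth.
- vision.camera_model(name): a dict with "fx", "fy", "cx", "cy" (pixels), "k1" (the pictures are not rectified: a ray, as slopes to the right and down, at radius r is drawn at 1 + k1 r^2 times it, then the intrinsics apply), "R" (3x3) and "t" (3): a world point X has camera coordinates R X + t. Camera axes: x right, y down, z forward; pixel columns grow to the right and rows downward; lengths in m; the calibration is good to about 2 mm. A picture is of the moment at which its call begins. camera_model takes no time and is no camera call.
A pose or a line that the arm cannot do raises r.Unreachable and nothing moves.
- job.sign_off(): hands the job in; it is judged then, once.
The state is a dict: "t": time; "joint_positions": joint angles; "dq": joint speeds; "joint_efforts": joint torques, N m; "eef_pos": TCP position; "tcp_rot": TCP orientation; "wrist_force": force on the tool from outside, world axes, zero at the start; "wrist_torque": the same for the moment, N m; "width": finger opening in m; "grasp_force": force on a finger pad.
Only numpy, scipy, OpenCV 4.12 (cv2) and the standard library are available. Lean on these libraries where they do the work, as an engineer would, in place of code of your own. Each camera call takes 0.05 s, during which the arm holds its last target. There are 200 camera calls.

## Working session

There is one attempt and no reset: what is moved stays moved. The work goes in short steps, each a Python script; the robot and the scene stay as the last script left them, time stands still between calls to the robot, and variables do not carry over. Pictures are saved under pics/ and viewed, at most 10 in all, crops included, and the job is handed in when it is done.

```bash
mkdir -p pics
python3 - <<'E'
from bench import r, eoat, vision, job
import cv2,numpy as np
for n in("scene","top"):
    cv2.imwrite(f"pics/{n}0.png",vision.capture(n)); m=vision.camera_model(n)
    R=np.array(m["R"]);print(n,{k:m[k] for k in("fx","fy","cx","cy","k1")},-R.T@np.array(m["t"]),R.round(3).tolist())
o=r.get_obs();print(o["t"],o["tcp_rot"],o["width"],r.tip_reach)
E
```

```text
scene {'fx': 414.7537075716668, 'fy': 414.7537075716668, 'cx': 317.1449565105895, 'cy': 196.66890720415165, 'k1': 0.006622918395921296} [-0.50914674  0.87351642  0.84196539] [[-0.616, -0.788, 0.01], [-0.402, 0.303, -0.864], [0.678, -0.536, -0.504]]
top {'fx': 464.4202782830866, 'fy': 464.4202782830866, 'cx': 317.5091710003307, 'cy': 190.1912783296749, 'k1': -0.09444980046218308} [0.36449047 0.07395182 1.45175769] [[-0.018, -1.0, -0.003], [-0.991, 0.018, -0.129], [0.13, 0.001, -0.992]]
0.1 [ 9.81927499e-01  1.89256223e-01 -4.02348436e-05 -6.82952085e-04] 0.09158390795788136 0.011
```

View pics/scene0.png

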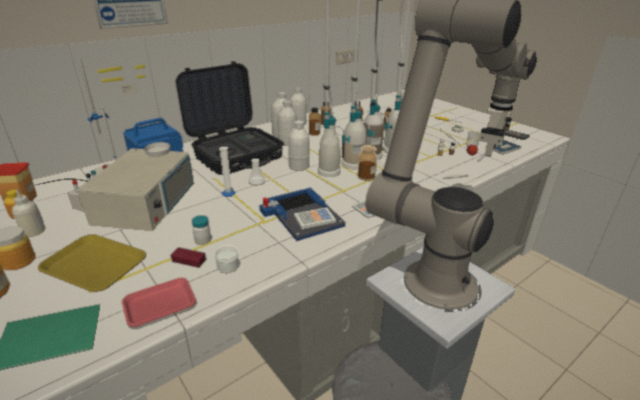

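View pics/top0.png

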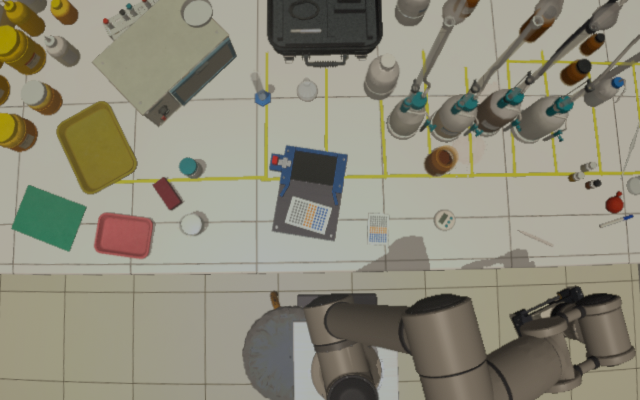

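The top view shows the station at about (312,192), with the plate on its deck at (308,214). A smaller look-alike plate lies on the worktop at (377,229). The red catch knob is at (275,160). The red round object at (615,204) could be taken for the knob, but it isn't on the station. I'll check my choice in a close crop.

Run:
```python
import cv2
i=cv2.imread("pics/top0.png")[140:248,260:395]
cv2.imwrite("pics/crop0.png",cv2.resize(i,None,fx=5.5,fy=5.5,interpolation=cv2.INTER_CUBIC))
```

```text
(no output)
```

View pics/crop0.png

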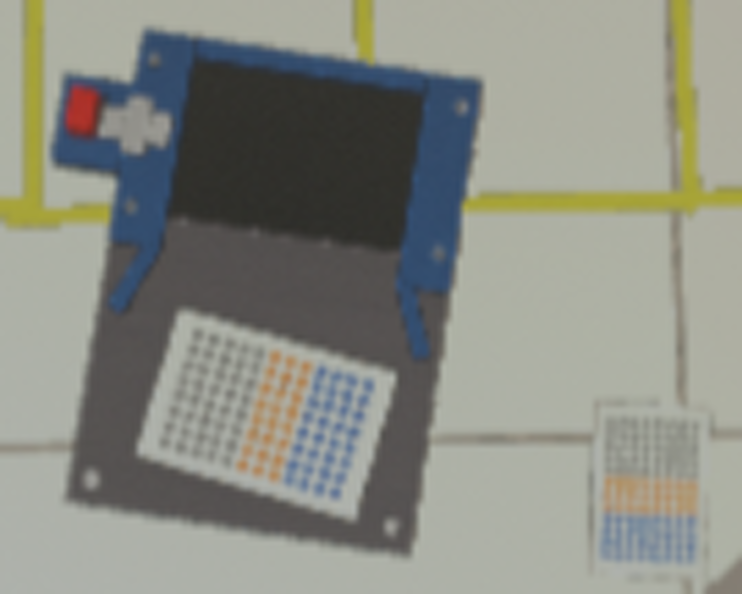

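The crop shows the large plate on the deck, with corners at about (182,309), (397,372), (357,521) and (137,455) in crop pixels. The loose plate at (650,490) is clearly smaller and off the station. The red knob is at (84,110) on the station's left side. Next I fit the poses.

```bash
cat > h.py <<'E'
import numpy as np, cv2
from scipy.optimize import least_squares
from scipy.spatial.transform import Rotation as Ro
from bench import r, eoat, vision, job
def proj(P,n="top"):
    m=vision.camera_model(n); c=np.atleast_2d(P)@np.array(m["R"]).T+np.array(m["t"]); s=c[:,:2]/c[:,2:]
    s=s*(1+m["k1"]*(s**2).sum(1,keepdims=True)); return s*[m["fx"],m["fy"]]+[m["cx"],m["cy"]]
def place(p,L):
    L=np.atleast_2d(L).astype(float); c,s=np.cos(p[2]),np.sin(p[2])
    return np.c_[p[0]+c*L[:,0]-s*L[:,1],p[1]+s*L[:,0]+c*L[:,1],L[:,2]]
def fit(L,uv,p0,n="top"):
    L=np.array(L,float);q=least_squares(lambda p:(proj(place(p,L),n)-uv).ravel(),p0,loss="soft_l1")
    return q.x,(proj(place(q.x,L),n)-uv).round(2)
def crop2px(c,f,o): return (np.array(c,float)+.5)/f-.5+np.array(o)
def down(yaw): # tool z down; tool y (closing line) along world direction yaw
    z=np.array([0,0,-1.]);y=np.array([np.cos(yaw),np.sin(yaw),0]);return Ro.from_matrix(np.c_[np.cross(y,z),y,z]).as_quat()
PL=[[.04275,.0639,.0344],[.04275,-.0639,.0344],[-.04275,-.0639,.0344],[-.04275,.0639,.0344]]
E
python3 - <<'E'
from h import *
f=lambda c:crop2px(c,5.5,(260,140))
st,e=fit([[-.215,.098,.02],[-.215,-.098,.02],[-.046,.067,.02],[-.046,-.067,.02],[.046,.067,.014],[.058,.098,.029],[.058,-.098,.029]],
 f([[67,500],[411,555],[172,217],[400,250],[195,60],[147,30],[481,80]]),[.5,.05,0]);print("st",st,e.tolist())
pl,e=fit(PL,f([[182,309],[397,372],[357,521],[137,455]]),[.4,.05,0]);print("pl",pl,e.tolist())
c,s=np.cos(st[2]),np.sin(st[2]);d=pl[:2]-st[:2];print("rel",c*d[0]+s*d[1],-s*d[0]+c*d[1],np.degrees(pl[2]-st[2]))
print("knob top px",proj(place(st,[[0,.123,.064]])),"seen",f([[84,103]]))
np.savetxt("st.txt",st);np.savetxt("pl.txt",pl)
E
```

```text
st [ 0.62275344  0.08513089 -0.17245805] [[-0.22, 0.37], [0.17, 0.24], [-0.56, -0.26], [0.45, 0.27], [0.09, 0.15], [-0.56, -0.59], [0.6, -0.28]]
pl [ 0.47407367  0.1041431  -0.30321343] [[-0.31, -0.07], [0.54, 0.12], [0.0, -0.11], [-0.18, 0.06]]
rel -0.14973681939170166 -0.006783922502399446 -7.491731536125321
knob top px [[273.7436983  159.02654944]] seen [[274.86363636 158.31818182]]
```

Run:
```python
from h import *
st=np.loadtxt("st.txt");pl=np.loadtxt("pl.txt")
q=min((down(pl[2]),down(pl[2]+np.pi)),key=lambda q:abs(r.inverse_kinematics([*pl[:2],.2],q)[5]))
print(r.inverse_kinematics([*pl[:2],.2],q))
r.move_ptp([*pl[:2],.2],q)
r.move_straight([*pl[:2],.06],.2)
hit=r.move_straight([*pl[:2],.0335],.05,threshold=4)
o=r.get_obs();print(hit,o["eef_pos"],o["wrist_force"],o["t"])
cv2.imwrite("pics/g.png",cv2.resize(vision.capture("scene")[170:250,240:360],None,fx=6,fy=6,interpolation=cv2.INTER_CUBIC))
```

```text
[ 5.81817678e-02  3.05913117e-01  1.68877250e+00 -4.44089210e-16
  1.14690704e+00  3.61395197e-01]
False [0.47406682 0.10414509 0.0333785 ] [-0.1734829   0.46667491  0.87168031] 3.9667
```

View pics/g.png

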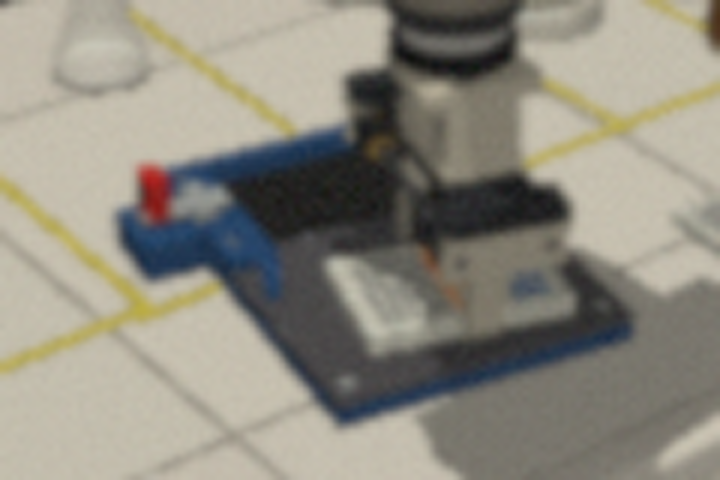

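The fingers straddle the plate, with the near finger at crop (480,270), and there was no contact on the way down. Next I grip it, slide it square, let go, and look.

Run:
```python
from h import *
st=np.loadtxt("st.txt")
eoat.set_gripper(.08);o=r.get_obs();print(o["width"],o["grasp_force"],o["wrist_force"])
z=o["eef_pos"][2]
q=min((down(st[2]),down(st[2]+np.pi)),key=lambda q:-abs(np.dot(q,o["tcp_rot"])))
A=place(st,[[-.125,0,z]])[0];B=place(st,[[-.055,0,z]])[0]
print(r.move_straight(A,.04,ori=q,threshold=25),r.get_obs()["wrist_force"])
print(r.move_straight(B,.06,threshold=15));o=r.get_obs();print(o["wrist_force"],o["eef_pos"],B,o["width"])
eoat.set_gripper(.092);o=r.get_obs();print(o["width"],o["grasp_force"],o["t"])
up=np.array(o["eef_pos"]);up[2]=.12;r.move_straight(up,.15)
# move back behind the plate
q2=min((down(st[2]+np.pi/2),down(st[2]-np.pi/2)),key=lambda q:abs(r.inverse_kinematics(place(st,[[-.16,0,.12]])[0],q)[5]))
r.move_ptp(place(st,[[-.19,0,.12]])[0],q2);eoat.set_gripper(.06)
print(r.get_obs()["t"],r.get_obs()["eef_pos"])
cv2.imwrite("pics/t1.png",cv2.resize(vision.capture("top")[140:248,260:370],None,fx=5.5,fy=5.5,interpolation=cv2.INTER_CUBIC))
```

```text
0.08521794783727221 29.996938705444336 [ 0.08381748 -0.02387976  1.75453579]
False [ 0.52814367 -0.12638982  0.72551259]
False
[-0.69358919  0.09870021  1.40882074] [0.56880801 0.09449725 0.03376533] [0.56856931 0.09456913 0.0337274 ] 0.08514394076134182
0.09187034421139977 0.0 6.8
9.5917 [0.43557682 0.11772931 0.12002353]
```

View pics/t1.png

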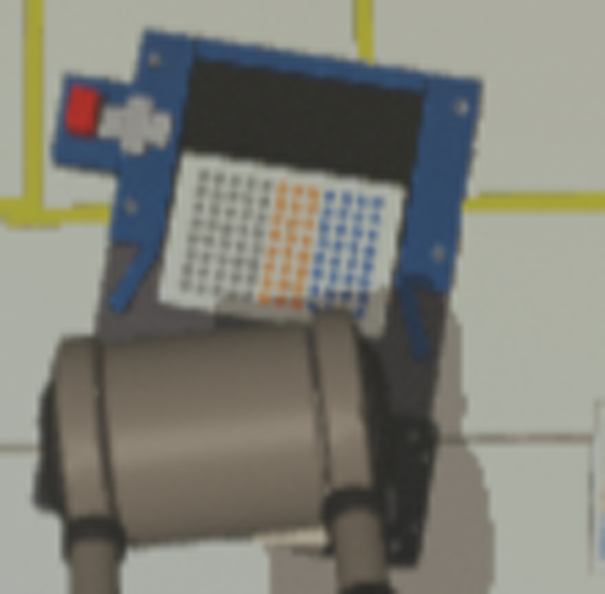

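The plate now sits square and central between the guides; its front edge runs from (185,150) to (408,185) in the crop, over the nest. Next I push it from behind with both fingers.

Run:
```python
from h import *
st=np.loadtxt("st.txt")
S=lambda x,z,y=0:place(st,[[x,y,z]])[0]
r.move_straight(S(-.135,.12),.2)
print(r.move_straight(S(-.135,.0335),.1,threshold=6))
print(r.move_straight(S(-.060,.0335),.05,threshold=12));o=r.get_obs();print(o["wrist_force"],o["eef_pos"],S(-.06,.0335))
print(r.move_straight(S(-.051,.0335),.03,threshold=12));o=r.get_obs();print(o["wrist_force"],o["eef_pos"],S(-.051,.0335))
r.move_straight(S(-.075,.0335),.1)
r.move_straight(S(-.075,.14),.2)
r.move_straight(S(-.19,.14),.3)
print(r.get_obs()["t"])
a=cv2.resize(vision.capture("top")[140:225,260:360],None,fx=5.5,fy=5.5,interpolation=cv2.INTER_CUBIC)
cv2.imwrite("pics/t2.png",a)
```

```text
False
False
[0.51208356 0.86891598 0.29028363] [0.56351377 0.0954914  0.03355962] [0.56364348 0.09542716 0.0335    ]
False
[-0.79374324  0.22207076 -0.4399774 ] [0.57247097 0.09389007 0.0334089 ] [0.57250997 0.09388272 0.0335    ]
14.7917
```

View pics/t2.png

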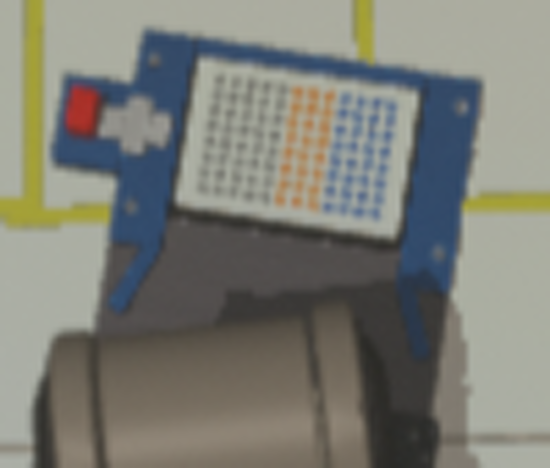

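Dark nest floor shows along the whole rear edge from (176,212) to (400,243), and the plate has even margins all round, so it has dropped in. Next is the catch.

Run:
```python
from h import *
st=np.loadtxt("st.txt")
f=lambda c:crop2px(c,5.5,(260,140))
L=np.array(PL)-[0,0,.006];p,e=fit(L,f([[200,56],[421,88],[401,243],[176,207]]),st);print("plate",p,"st",st,e.tolist())
S=lambda y,z,x=0:place(st,[[x,y,z]])[0]
eoat.set_gripper(0.)
q=min((down(st[2]),down(st[2]+np.pi)),key=lambda q:abs(r.inverse_kinematics(S(.165,.16),q)[5]))
r.move_straight(S(0,.2,-.19),.2)
r.move_ptp(S(.165,.16),q)
print(r.move_straight(S(.165,.056),.12,threshold=6))
print(r.move_straight(S(.106,.056),.03,threshold=14))
o=r.get_obs();d=np.array(o["eef_pos"])[:2]-st[:2];c,s=np.cos(st[2]),np.sin(st[2])
print(o["wrist_force"],"rel",c*d[0]+s*d[1],-s*d[0]+c*d[1],o["t"])
r.move_straight(S(.165,.056),.15);r.move_straight(S(.165,.2),.2);r.move_ptp(S(0,.25,-.22),q)
print(r.get_obs()["t"])
cv2.imwrite("pics/t3.png",cv2.resize(vision.capture("top")[140:225,260:360],None,fx=5.5,fy=5.5,interpolation=cv2.INTER_CUBIC))
cv2.imwrite("pics/s3.png",vision.capture("scene"))
```

```text
plate [ 0.62491184  0.08429072 -0.16645803] st [ 0.62275344  0.08513089 -0.17245805] [[-0.08, 0.48], [0.17, 0.57], [-0.13, -0.82], [0.03, -0.29]]
False
True
[0.21599346 1.62038205 1.28448254] rel -0.00011683128716357197 0.11616896185379127 20.3833
22.8083
```

View pics/t3.png

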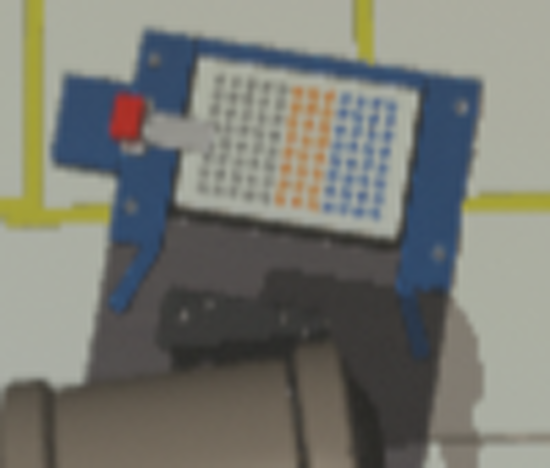

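The tongue now lies over the plate at (190,135), with the knob at (127,118). To make sure the catch is at its stop, I press once more, a bit harder, and measure the knob.

Run:
```python
from h import *
st=np.loadtxt("st.txt")
S=lambda y,z,x=0:place(st,[[x,y,z]])[0]
c,s=np.cos(st[2]),np.sin(st[2])
def rel():
    d=np.array(r.get_obs()["eef_pos"])[:2]-st[:2];return -s*d[0]+c*d[1]
q=r.get_obs()["tcp_rot"]
r.move_ptp(S(.165,.16),q);r.move_straight(S(.165,.056),.12,threshold=6);r.move_straight(S(.125,.056),.1,threshold=10)
print(r.move_straight(S(.108,.056),.02,threshold=3),rel(),r.get_obs()["wrist_force"])
print(r.move_straight(S(.106,.056),.02,threshold=25),rel(),r.get_obs()["wrist_force"])
r.move_straight(S(.165,.056),.15);r.move_straight(S(.165,.2),.2);r.move_ptp(S(0,.25,-.22),q)
print(r.get_obs()["t"])
i=vision.capture("top");j=cv2.imread("pics/top0.png")
for k in(j,i):
    k=k[140:225,260:300].astype(int);m=(k[...,2]>130)&(k[...,1]<80);v,u=np.nonzero(m);print(u.mean()+260,v.mean()+140,m.sum())
for t in(0,.003,.025,.028):print(t,proj(place(st,[[0,.123-t,.062]])))
cv2.imwrite("pics/s4.png",vision.capture("scene"))
```

```text
True 0.11615722276603402 [0.57247281 3.13457946 2.17095393]
True 0.1161559678792519 [1.29279698 4.09815734 1.3458722 ]
28.9333
274.1515151515151 159.5151515151515 33
282.4848484848485 160.8181818181818 33
0 [[273.80671878 159.15499361]]
0.003 [[274.77503159 159.30214147]]
0.025 [[281.88220361 160.38280354]]
0.028 [[282.85217904 160.53037697]]
```

View pics/s4.png

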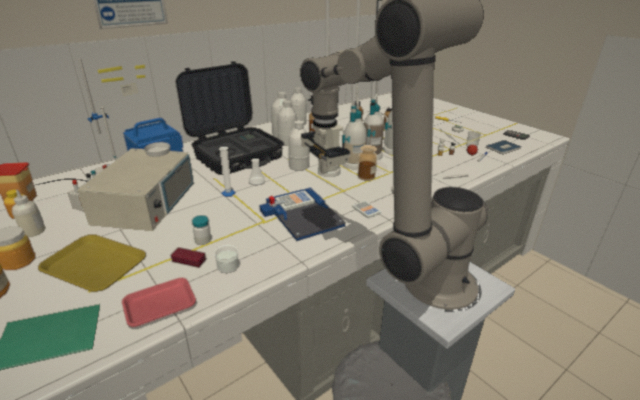

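The scene view shows the plate in the nest at (295,199), the catch in at (270,201), and the bystanders still standing where they were. The knob stopped at the same point under 14 N and again under 25 N, which marks a hard stop. Handing in.

```bash
python3 -c "
from bench import job;print(job.sign_off())"
```

```text
the job is handed in; nothing more can be done
None
```

I slid the plate into the nest, where it lies flat and square, pushed the catch in to its hard stop with the tongue over the plate, and handed the job in at about 29 s; the bystanders look undisturbed in the last picture.

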